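Clip the open-ring hanger onto the counter rail

TASK

Take the hanger with the open, C-shaped ring out of its wooden block and clip it onto the steel rail of the counter stand: the rail has to go in sideways through the ring's gap, and the hanger must end up hanging freely and still from the rail, tail down, with its hook on the side away from the robot. The rail's height is adjustable and nobody has noted its setting, so feel for it gently; leave the closed-ring hanger, the tape measure, the screw box and the tin where they are.

Things in the scene. Friction and masses are not known exactly. Their poses are not given: they have to be found in the camera images.
- hanger_ring (a point): Centre of the C ring of the hanger to move: grey plastic, 14 mm thick, 154 mm tall, 120 g or so, starting upright in a wooden block. z up along its tail, y along the ring's axis (across the thickness), x out through the gap. Ring: inner radius 26, outer 35 mm. Gap centred on +x, 24 mm wide at the inner edge, flaring to 32 mm outside. Hung on a rod by this ring it hangs tail down, nearly upright.
- hanger_tab (a point): Middle of the hanger's grip tab: 53 mm from the ring centre (34 mm to -x, 41 mm up; axes as hanger_ring). The tab is 16 mm wide, 14 mm thick and reaches from the ring's outside to 68 mm from its centre, pointing up and back, 40 degrees from z to -x. Grip it across its thickness (along y); with the fingers pointing along the tab, their tips end at the ring's outside, clear of the rail.
- sample_ring (a point): Ring centre of the other hanger, same form but with a closed ring, in the other wooden block (both blocks 70 x 60 mm, 40 mm high). Leave it.
- tape_mid (a point): Centre of a tape measure, 65 x 36 mm, 55 mm high. Leave it.
- screwbox_mid (a point): Centre of a carton of screws, 100 x 70 mm, 50 mm high. Leave it.
- tin_mid (a point): Centre of a round tin, 80 mm across, 100 mm high. Leave it.
- stand: Counter stand; origin on the counter midway between its posts (30 x 20 mm, 360 mm apart). y along the rail, x away from the robot, z up. The rail, a level steel rod 20 mm thick from post to post, is clamped fast straight above the origin, its centre line 178 to 202 mm above the counter (setting not reported). Under it all is free but for the posts' feet (150 x 34 mm, 14 mm high).
- hanger_foot (a point): Lower end of the hanger's tail, 100 mm below the ring centre (axes as hanger_ring). The tail, 20 mm (x) by 14 mm (y), runs straight from ring to here; its lowest 30 mm stand in a slot with 1 mm play all round: lift it straight up by over 30 mm. A steel J hook, 8 mm thick, sticks out to 44 mm in +x, 55 mm above this point, its tip turned up to 60 mm above this point.
- stand_header (a point): Middle of the underside of the stand's wooden header board, 279 mm above the counter. It runs from post to post, 34 mm high, 26 mm deep: from 20 mm on the robot's side of the rail's centre line to 6 mm beyond it. It keeps a vertical gripper from coming down on the rail: come in tilted, from the robot's side.

How it is judged:
At the end, for the whole second after the job is handed in: The hanger hangs still on the rail between the posts: ring centre within 12 mm of the rail's line sideways and 155 to 195 mm above the counter (16 mm under the rail), tail within 0.4 rad of straight down, tab towards the robot, its weight (over 0.3 N) on the rail (x of hanger_ring in the frame of stand between -0.012 and 0.012 m and y of hanger_ring in the frame of stand between -0.165 and 0.165 m and z of hanger_ring in the frame of stand between 0.155 and 0.195 m and x of hanger_tab in the frame of stand below 0 m and angle between hanger_ring's own z axis and vertical below 0.4 rad and contact force between hanger and stand above 0.3 N and linear speed of hanger below 0.03 m/s and angular speed of hanger below 0.4 rad/s); the robot touches nothing.
It fails at once if the closed-ring hanger is moved by more than 20 mm (distance of sample_ring from where it was at the start of the episode above 0.02 m).
It fails at once if the tape measure is moved by more than 30 mm (distance of tape_mid from where it was at the start of the episode above 0.03 m).
It fails at once if the screw box is moved by more than 30 mm (distance of screwbox_mid from where it was at the start of the episode above 0.03 m).
It fails at once if the tin is moved by more than 30 mm (distance of tin_mid from where it was at the start of the episode above 0.03 m).
It fails at once if the stand or its rail is pushed with more than 40 N (not gentle) (contact force between stand and anything else above 40 N).
It also fails if it takes over 58 s, if anything falls off the work surface, if the arm or the gripper's body presses on something with over 40 N, if the wrist force passes 120 N, or if a joint passes its speed limit or range.

ROBOT

A 7-joint arm with a two-finger parallel gripper is mounted at the origin on the work surface. World frame = base frame: x ahead of the robot, y to its left, z up, the work surface at z = 0. Lengths are in m, angles in rad, forces in N, time in s.
With the tool pointing down it reaches from about 0.35 to 0.9 m from the base axis. Payload 8.1 kg.
Tool frame: the origin (TCP) lies midway between the tips of the shut fingers; the grasp point (between the pads) lies behind it (arm.tcp_to_grasp is the z of the grasp point in the tool frame, in m); z points along the fingers, y is the line along which they close (so a half turn about z gives the same grasp; the last joint's range is limited). The gripper opens to 92 mm and grips with 3 to 60 N. Pads are 19 mm wide; open, the fingers measure 130 mm over their backs; the gripper's body (75 mm by 190 mm) begins 47 mm behind the grasp point.
Start: joints at [-1.45, 0.434, 0.025, 1.573, -0.012, 1.134, -0.075], TCP at [0.139, 0.609, 0.227] pointing down, gripper open.
Joint ranges: [-2.62, 2.62], [-0.44, 2.09], [-1.27, 1.32], [0.08, 2.57], [-1.32, 4.46], [0.12, 2], [-2.74, 2.74]. Speed limits (rad/s): [2.22, 2.22, 3.01, 3.01, 3.14, 3.14, 3.14].

INTERFACE

Orientations are given as a rotation vector (axis times angle).
In Python, from cell import readout, vision, arm gives the robot as it stands.
- The arm moves only by the tool carry_out, never from a script. Its argument "increments" is one flat list of numbers, 6 for each row, row after row: the shift along the world's x, y, z in mm, then the turn, a rotation vector about the world's x, y, z in rad. In form: [tx, ty, tz, wx, wy, wz, tx, ty, tz, wx, wy, wz, ...]. A call has 1 to 20 rows; each row shifts and turns the commanded pose from where the row before left it; what a row does not reach is not made up. A row lasts 1/8 s, in which the tool goes at most 62.5 mm and 10.7 degrees, less where a joint would pass 70% of its speed; a pose out of reach is approached as far as the arm can. A call with a gripper value outside its range is refused whole. "grip" is the closure, from 0 (fully open) to 1 (shut), set as the call begins (left out, the last holds). The fingers move at their own pace and stop on an object; "newtons" is the grip in N (left out, the last holds). Time passes only in rows, so rows that do not move let the fingers close. It gives the time, the measured TCP pose, the force, the opening and the grip force at its end, in the units of the state.
- readout.observe(): the state, without advancing time (a new reading comes with each control period).
- vision.get_image(name): name is "side" or "top"; returns the picture (400x640x3 uint8, red, green, blue); there is no depth.
- vision.calibration(name): a dict with "fov_y" (degrees; the focal length in pixels is half the picture's height over the tangent of half this angle, whatever the lens; pixels are square), "cx", "cy" (the principal point, pixels), "pose" (4x4, takes a point from camera to world coordinates). Camera axes: x right, y up, looking along -z (the intrinsics and any distortion apply to the point x, -y, -z); pixel columns grow to the right and rows downward; lengths in m; the calibration is good to about 2 mm. A picture is of the moment at which its call begins. calibration takes no time and is no camera call.
- arm.sign_off(): hands the job in; it is judged then, once.
The state is a dict: "clock": time; "joints": joint angles; "dq": joint speeds; "joint_efforts": joint torques, N m; "position": TCP position; "ee_rot": TCP orientation; "force": force on the tool from outside, world axes, zero at the start; "ft_torque": the same for the moment, N m; "width": opening from 0.0 (shut) to 1.0 (fully open); "gripper_force": force on a finger pad.
Only numpy, scipy, OpenCV 4.12 (cv2) and the standard library are available. Lean on these libraries where they do the work, as an engineer would, in place of code of your own. Each camera call takes 0.05 s, during which the arm holds its last target. There are 200 camera calls.

## Working session

There is one attempt and no reset: what is moved stays moved. The work goes in short steps, Python scripts to look and compute and a tool call to move; the robot and the scene stay as the last step left them, time stands still between calls to the robot, and variables do not carry over. Pictures are saved under pics/ and viewed, at most 10 in all, crops included, and the job is handed in when it is done.

Besides the shell and the picture viewer there is one more tool, called after "Request:" as a command line: name --argument value ..., lists and objects as JSON in quotes. carry_out: Moves the arm, as the interface text tells. Its arguments: {"type":"object","properties":{"increments":{"type":"array","items":{"type":"number"}},"grip":{"type":"number"},"newtons":{"type":"number"}},"required":["increments"]}

```bash
mkdir -p pics; ls; python3 - <<'E'
from cell import readout, vision, arm
import cv2,numpy as np
for n in("side","top"):
    cv2.imwrite(f"pics/{n}0.png",vision.get_image(n)[:,:,::-1]); c=vision.calibration(n); print(n,{k:(np.round(v,4).tolist() if k=='pose' else v) for k,v in c.items()})
print(readout.observe(),arm.tcp_to_grasp)
E
```

```text
pics
side {'fov_y': 56.073479632498184, 'cx': 313.3933762523396, 'cy': 198.46550676452526, 'pose': [[-0.991, 0.0749, -0.1113, 0.3985], [-0.1341, -0.5595, 0.8179, 0.8344], [-0.001, 0.8254, 0.5645, 0.7515], [0.0, 0.0, 0.0, 1.0]]}
top {'fov_y': 46.061616390652404, 'cx': 321.03948037526715, 'cy': 204.77519741415693, 'pose': [[-0.012, 0.9974, -0.0714, 0.4077], [-0.9998, -0.011, 0.0143, 0.0182], [0.0135, 0.0716, 0.9973, 1.6791], [0.0, 0.0, 0.0, 1.0]]}
{'clock': 0.1, 'joints': array([-1.44958329,  0.43513856,  0.02496568,  1.57400589, -0.01156958,
        1.13401286, -0.0750836 ]), 'dq': array([-0.00135398, -0.00046165,  0.00121939, -0.00331241,  0.00058216,
       -0.00092855, -0.00066548]), 'joint_efforts': array([ 3.46358400e-03, -6.69122529e+01,  9.87932794e-01, -3.15140355e+01,
       -6.05614088e-02,  3.73889180e-02,  1.11118873e-04]), 'position': array([0.13867288, 0.60894605, 0.22603262]), 'ee_rot': array([-3.50882065e-01, -3.12192978e+00,  2.23105667e-03]), 'force': array([-0.62107363,  0.20981288, -0.35752684]), 'ft_torque': array([-0.00548686,  0.0263599 , -0.0178237 ]), 'gripper_force': 0.0, 'width': 1.0000027576613684} -0.0188
```

View pics/side0.png

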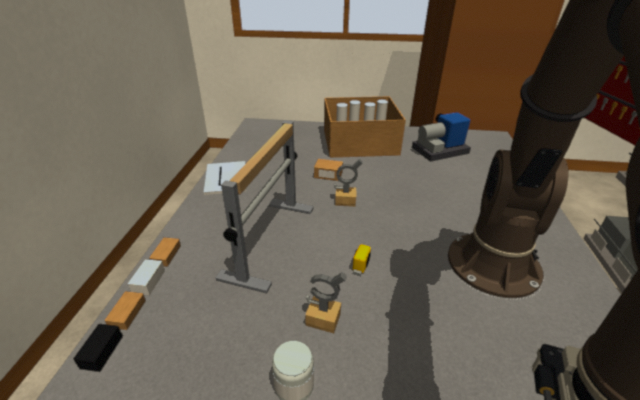

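View pics/top0.png

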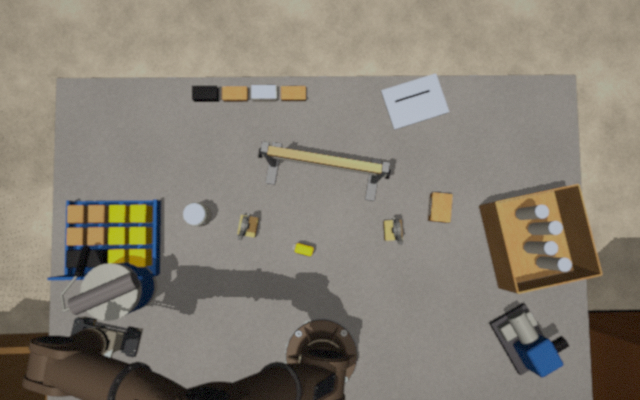

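```bash
python3 - <<'E'
import cv2,numpy as np
s=cv2.imread("pics/side0.png");t=cv2.imread("pics/top0.png")
f=lambda i,x,y,w,h,k:cv2.resize(i[y:y+h,x:x+w],None,fx=k,fy=k,interpolation=cv2.INTER_CUBIC)
a=np.hstack([f(s,290,260,66,75,6),f(s,320,145,66,75,6)])
b=np.hstack([f(t,225,200,50,50,8)[:, :396],f(t,375,200,50,50,8)[:, :396]])
cv2.imwrite("pics/c1.png",a);cv2.imwrite("pics/c2.png",b)
E
```

```text
(no output)
```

View pics/c1.png

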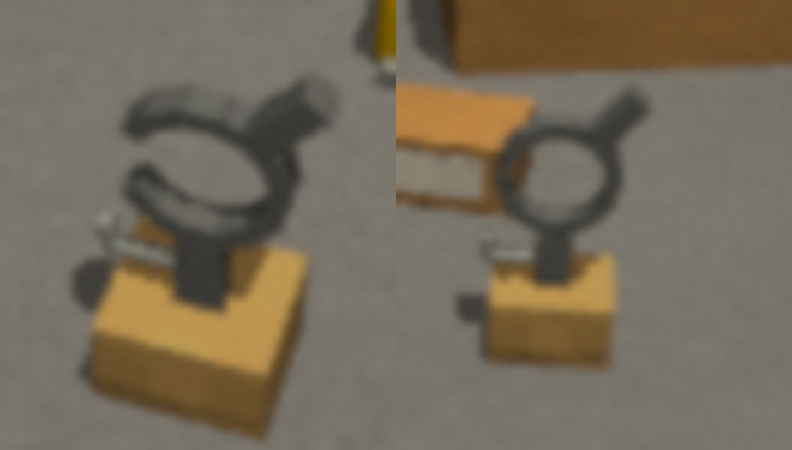

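View pics/c2.png

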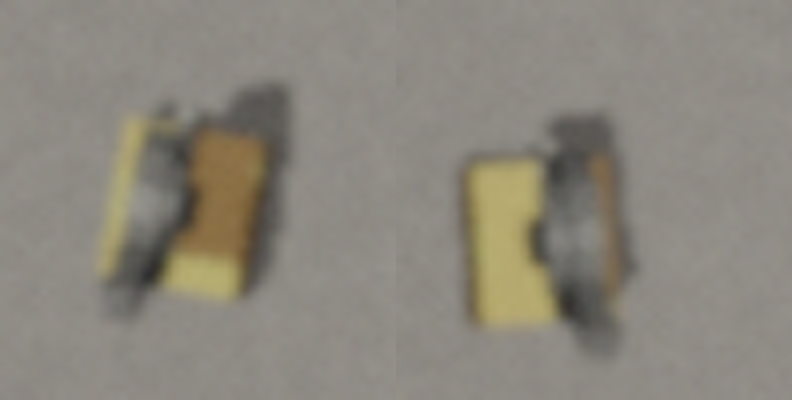

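```bash
cat > h.py <<'E'
import numpy as np
from cell import vision
def cam(n):
    c=vision.calibration(n);f=200/np.tan(np.radians(c['fov_y']/2));return c,f
def ray(n,p):
    c,f=cam(n);d=np.array([(p[0]-c['cx'])/f,-(p[1]-c['cy'])/f,-1.]);P=np.array(c['pose']);return P[:3,3],P[:3,:3]@d
def plane(n,p,nrm,pt):
    o,d=ray(n,p);nrm=np.array(nrm,float);return o+d*(nrm@(np.array(pt)-o))/(nrm@d)
def onz(n,p,z): return plane(n,p,[0,0,1],[0,0,z])
def tri(p,q):
    o,d=ray("top",p);a,b=ray("side",q);d/=np.linalg.norm(d);b/=np.linalg.norm(b)
    s=np.linalg.lstsq(np.c_[d,-b],a-o,rcond=None)[0];x,y=o+s[0]*d,a+s[1]*b
    return (x+y)/2,np.linalg.norm(x-y)*1000
def proj(n,X):
    c,f=cam(n);P=np.array(c['pose']);v=P[:3,:3].T@(np.array(X)-P[:3,3]);return np.array([c['cx']-f*v[0]/v[2],c['cy']+f*v[1]/v[2]])
E
python3 - <<'E'
from h import *
import cv2
np.set_printoptions(precision=4,suppress=True)
T=lambda x,y:(225+(x+.5)/8-.5,200+(y+.5)/8-.5)
S=lambda x,y:(290+(x+.5)/6-.5,260+(y+.5)/6-.5)
tc=[T(*p) for p in[(128,118),(265,138),(240,298),(100,275)]]
w=np.array([onz("top",p,.04) for p in tc]);print("block top corners(top)\n",w,w.mean(0))
for p in[(95,328),(268,375),(305,258)]:print("side block",onz("side",S(*p),.04))
print("tab end",tri(T(122,305),S(322,90)))
print("ring c", onz("side",S(212,155),.11))
# header mask
s=cv2.imread("pics/side0.png");t=cv2.imread("pics/top0.png")
h=cv2.cvtColor(t,cv2.COLOR_BGR2HSV);m=cv2.inRange(h,(12,70,90),(35,255,255));m[:135]=0;m[185:]=0;m[:,:255]=0;m[:,400:]=0
r=cv2.minAreaRect(cv2.findNonZero(m));b=cv2.boxPoints(r);print("header px",b,m.sum()//255)
B=np.array([onz("top",p,.313) for p in b]);print(B,B.mean(0),np.linalg.norm(B-np.roll(B,1,0),axis=1))
cv2.imwrite("pics/c3.png",np.vstack([cv2.resize(s[110:300,190:330],None,fx=4,fy=4,interpolation=cv2.INTER_CUBIC)[0:590]]))
cv2.imwrite("pics/c4.png",cv2.resize(t[135:205,250:400],None,fx=5,fy=5,interpolation=cv2.INTER_CUBIC))
E
```

```text
block top corners(top)
 [[0.4949 0.2752 0.04  ]
 [0.4855 0.2157 0.04  ]
 [0.4162 0.2267 0.04  ]
 [0.4269 0.2873 0.04  ]] [0.4559 0.2512 0.04  ]
side block [0.4933 0.2762 0.04  ]
side block [0.4253 0.2889 0.04  ]
side block [0.4157 0.2314 0.04  ]
tab end (array([0.4128, 0.2585, 0.162 ]), np.float64(0.9238438850828339))
ring c [0.4524 0.2466 0.11  ]
header px [[266.4933 155.0999]
 [268.1573 144.9199]
 [382.3747 163.5901]
 [380.7107 173.77  ]] 1059
[[ 0.6532  0.1567  0.313 ]
 [ 0.6833  0.1517  0.313 ]
 [ 0.6247 -0.1828  0.313 ]
 [ 0.5947 -0.1773  0.313 ]] [ 0.639 -0.013  0.313] [0.3391 0.0305 0.3396 0.0305]
```

View pics/c3.png

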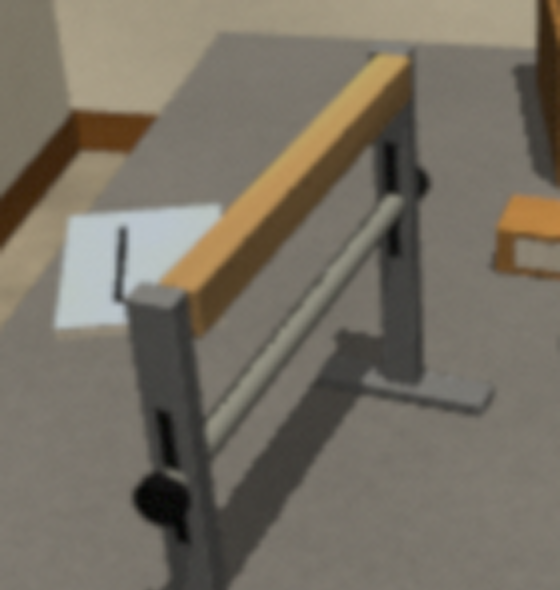

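View pics/c4.png

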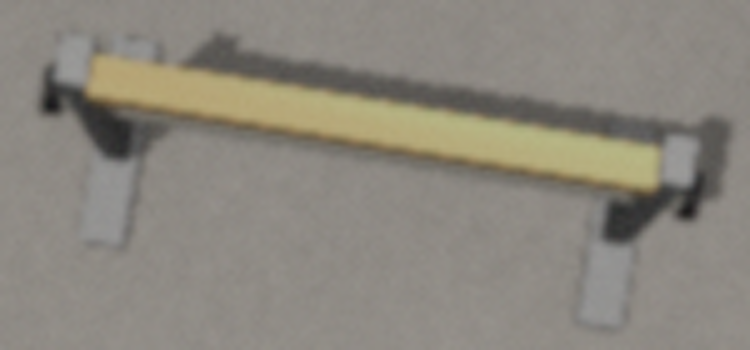

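```bash
python3 - <<'E'
from h import *
from scipy.spatial.transform import Rotation as R
from cell import readout
np.set_printoptions(precision=4,suppress=True)
S=lambda x,y:(190+(x+.5)/4-.5,110+(y+.5)/4-.5)
a=np.radians(-9.95);n=[np.cos(a),np.sin(a),0];o=[.6459,-.0142,0]
for p in[(225,424),(306,318),(380,222)]:print(plane("side",S(*p),n,o))
# tops of rail edges via top view: robot-side rail sliver
s=readout.observe();r=R.from_rotvec(s['ee_rot']);print(r.as_matrix())
# goal: z tool = pointing along tab inward: (sin40*x - cos40 z), y tool = +/- hanger y
y=np.array([-np.sin(a),np.cos(a),0]);z=np.sin(np.radians(40))*np.array(n)-np.cos(np.radians(40))*np.array([0,0,1])
for sg in(1,-1):
    M=np.c_[np.cross(sg*y,z),sg*y,z];G=R.from_matrix(M);print(sg,(G*r.inv()).as_rotvec(),"tool z yaw")
ring=np.array([.456,.251,.110]);tab=ring-.034*np.array(n)+[0,0,.041]
print("tab",tab,"tcp",tab+.0188*z,"pre",tab+.0188*z-.1*z,z)
E
```

```text
[0.6678 0.1108 0.1844]
[ 0.646  -0.0137  0.1855]
[ 0.6216 -0.1527  0.186 ]
[[-0.9751  0.222  -0.0002]
 [ 0.222   0.975  -0.0014]
 [-0.0002 -0.0014 -1.    ]]
1 [-0.1365 -0.6846  0.0486] tool z yaw
-1 [ 1.0378 -0.2111 -2.9081] tool z yaw
tab [0.4225 0.2569 0.151 ] tcp [0.4344 0.2548 0.1366] pre [0.3711 0.2659 0.2132] [ 0.6331 -0.1111 -0.766 ]
```

Request:
carry_out --increments '[23.2, -34.3, 2, -0.01365, -0.06846, 0.00486, 23.2, -34.3, 2, -0.01365, -0.06846, 0.00486, 23.2, -34.3, 2, -0.01365, -0.06846, 0.00486, 23.2, -34.3, 2, -0.01365, -0.06846, 0.00486, 23.2, -34.3, 2, -0.01365, -0.06846, 0.00486, 23.2, -34.3, 0, -0.01365, -0.06846, 0.00486, 23.2, -34.3, 0, -0.01365, -0.06846, 0.00486, 23.2, -34.3, -5, -0.01365, -0.06846, 0.00486, 23.2, -34.3, -5, -0.01365, -0.06846, 0.00486, 23.2, -34.3, -5, -0.01365, -0.06846, 0.00486, 0, 0, 0, 0, 0, 0, 0, 0, 0, 0, 0, 0]' --grip 0

```text
clock: 1.6
position: [0.3705, 0.2671, 0.2219]
ee_rot: [0.211, 2.437, -0.074]
force: [-0.0, 0.8, 0.6]
width: 0.998
gripper_force: 0.0
```

```bash
cat > st.py <<'E'
from h import *
from cell import readout
from scipy.spatial.transform import Rotation as R
np.set_printoptions(precision=4,suppress=True)
s=readout.observe();a=np.radians(-9.95);x=np.array([np.cos(a),np.sin(a),0]);y=np.array([-np.sin(a),np.cos(a),0]);z=np.sin(np.radians(40))*x-np.cos(np.radians(40))*np.array([0,0,1])
r=R.from_rotvec(s['ee_rot']);G=R.from_matrix(np.c_[np.cross(y,z),y,z])
print(s['clock'],s['position'],"rot err",(G*r.inv()).as_rotvec(),"F",s['force'],s['joints'],s['width'],s['gripper_force'])
E
python3 - <<'E'
from st import *
import cv2
i=vision.get_image("side")[:,:,::-1];cv2.imwrite("pics/s1.png",i)
print("to pre",np.array([.3711,.2659,.2132])-s['position'])
E
```

```text
1.6 [0.3705 0.2671 0.2219] rot err [-0.0019 -0.0005 -0.0012] F [-0.0135  0.7707  0.5586] [-1.51    0.0809  0.2123  2.3462  0.9357  0.8902 -0.5786] 0.9980165147444553 0.0
to pre [ 0.0006 -0.0012 -0.0087]
```

View pics/s1.png

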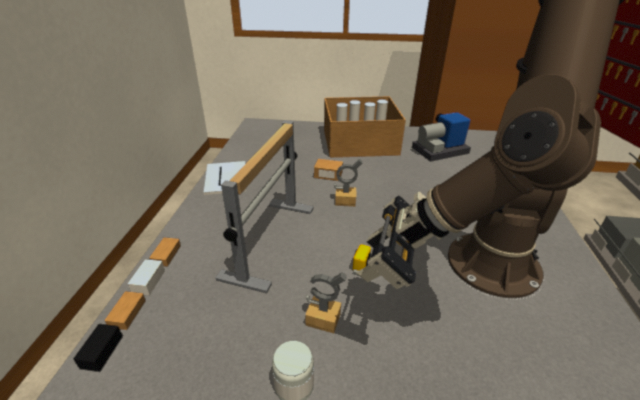

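Request:
carry_out --increments '[8, -1.5, -10.5, 0, 0, 0, 8, -1.5, -10.5, 0, 0, 0, 8, -1.5, -10.5, 0, 0, 0, 8, -1.5, -10.5, 0, 0, 0, 8, -1.5, -10.5, 0, 0, 0, 8, -1.5, -10.5, 0, 0, 0, 8, -1.5, -10.5, 0, 0, 0, 6.5, -1.5, -10.5, 0, 0, 0, 0, 0, 0, 0, 0, 0, 0, 0, 0, 0, 0, 0]'

```text
clock: 2.9
position: [0.4332, 0.2552, 0.138]
ee_rot: [0.211, 2.436, -0.075]
force: [-0.5, 0.7, 0.0]
width: 0.998
gripper_force: 0.0
```

```bash
python3 - <<'E'
from st import *
import cv2
t=vision.get_image("top")[:,:,::-1];i=vision.get_image("side")[:,:,::-1]
f=lambda i,x,y,w,h,k:cv2.resize(i[y:y+h,x:x+w],None,fx=k,fy=k,interpolation=cv2.INTER_CUBIC)
cv2.imwrite("pics/g1.png",np.hstack([f(i,285,240,90,95,5),f(t,220,190,60,95,5)]))
E
```

```text
2.9 [0.4332 0.2552 0.138 ] rot err [-0.0017  0.0003 -0.0013] F [-0.515   0.6528  0.0148] [-1.3847  0.3023  0.3125  2.4073  1.2593  0.6013 -0.8264] 0.997972141880922 0.0
```

View pics/g1.png

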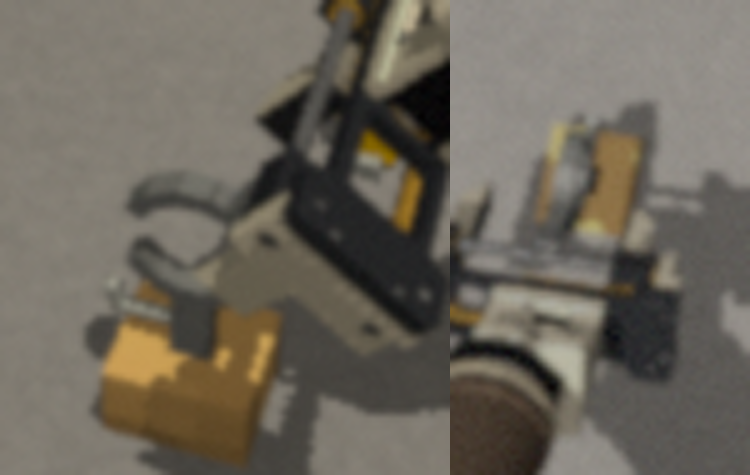

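Request:
carry_out --increments '[0, 0, 0, 0, 0, 0, 0, 0, 0, 0, 0, 0, 0, 0, 0, 0, 0, 0, 0, 0, 0, 0, 0, 0, 0, 0, 0, 0, 0, 0, 0, 0, 0, 0, 0, 0, 0, 0, 0, 0, 0, 0, 0, 0, 0, 0, 0, 0]' --grip 1 --newtons 35

```text
clock: 4.0
position: [0.4332, 0.2544, 0.1377]
ee_rot: [0.211, 2.436, -0.075]
force: [1.7, 0.3, -0.5]
width: 0.173
gripper_force: 0.0
```

Request:
carry_out --increments '[0, 0, 0, 0, 0, 0, 0, 0, 0, 0, 0, 0, 0, 0, 0, 0, 0, 0]'

```text
clock: 4.38
position: [0.4332, 0.2546, 0.1377]
ee_rot: [0.211, 2.436, -0.075]
force: [0.3, 0.3, -1.2]
width: 0.149
gripper_force: 35.0
```

Request:
carry_out --increments '[0, 0, 3, 0, 0, 0, 0, 0, 6, 0, 0, 0, 0, 0, 10, 0, 0, 0, 0, 0, 10, 0, 0, 0, 0, 0, 10, 0, 0, 0, 0, 0, 11, 0, 0, 0, 0, 0, 0, 0, 0, 0]'

```text
clock: 5.25
position: [0.4333, 0.2545, 0.1884]
ee_rot: [0.213, 2.436, -0.074]
force: [-1.1, 0.4, -1.2]
width: 0.155
gripper_force: 35.0
```

```bash
python3 - <<'E'
from st import *
print("ring est", np.array([.456,.251])-[.4332,.2546], x,y)
E
```

```text
5.25 [0.4333 0.2545 0.1884] rot err [-0.0027  0.0004 -0.0004] F [-1.0539  0.3681 -1.1946] [-1.3894  0.1816  0.3013  2.3553  1.0875  0.7002 -0.5961] 0.15465756209545095 34.99761243561352
ring est [ 0.0228 -0.0036] [ 0.985  -0.1728  0.    ] [0.1728 0.985  0.    ]
```

Request:
carry_out --increments '[6, -15, 0, 0, 0, 0, 12.6, -31, 0, 0, 0, 0, 12.6, -31, 0, 0, 0, 0, 12.6, -31, 0, 0, 0, 0, 12.6, -31, 0, 0, 0, 0, 12.6, -31, 0, 0, 0, 0, 12.6, -31, 0, 0, 0, 0, 12.6, -31, 0, 0, 0, 0, 6.8, -17, 0, 0, 0, 0, 0, 0, -9, 0, 0, 0, 0, 0, -9, 0, 0, 0, 0, 0, -9, 0, 0, 0, 0, 0, -9, 0, 0, 0, 0, 0, 0, 0, 0, 0]'

```text
clock: 7.0
position: [0.5327, 0.0038, 0.1504]
ee_rot: [0.212, 2.439, -0.078]
force: [0.6, 0.2, -1.8]
width: 0.151
gripper_force: 35.0
```

```bash
cat > rg.py <<'E'
from st import *
o=np.array([.6459,-.0142,0])
def rep():
    q=s['position']+.036*r.as_matrix()[:,2]-o
    print("ring in stand (mm)",1000*np.array([q@x,q@y,q[2]]))
rep()
E
python3 - <<'E'
from rg import *
import cv2
t=vision.get_image("top")[:,:,::-1];i=vision.get_image("side")[:,:,::-1]
cv2.imwrite("pics/k1.png",np.hstack([cv2.resize(i[120:320,210:410],None,fx=2.2,fy=2.2,interpolation=cv2.INTER_CUBIC),cv2.resize(t[120:320,250:410],None,fx=2.2,fy=2.2,interpolation=cv2.INTER_CUBIC)]))
E
```

```text
7.0 [0.5327 0.0038 0.1504] rot err [ 0.0003 -0.0033  0.0004] F [ 0.6191  0.2331 -1.7511] [-0.6709  0.2003  0.4052  2.5132  2.2731  0.2872 -1.1237] 0.15095221159462655 34.99745265420643
ring in stand (mm) [-91.524   -1.8186 122.7252]
```

View pics/k1.png

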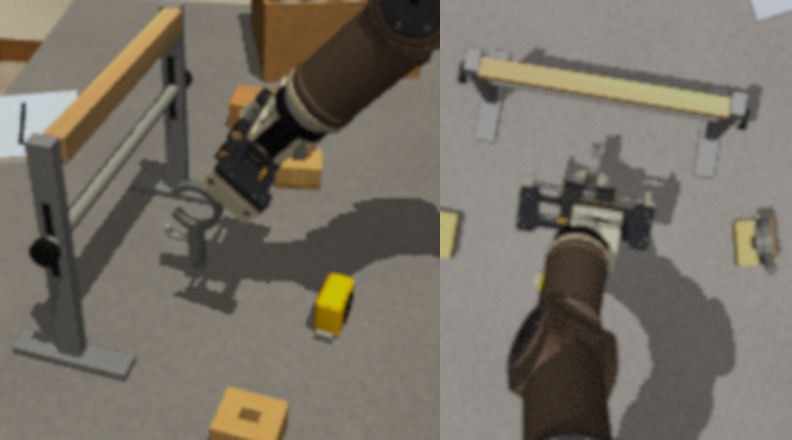

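Request:
carry_out --increments '[15, -2.6, 0, 0, 0, 0, 15, -2.6, 0, 0, 0, 0, 15, -2.6, 0, 0, 0, 0, 15, -2.6, 0, 0, 0, 0, 15, -2.6, 0, 0, 0, 0, 15, -2.6, 0, 0, 0, 0, 0, 0, 3, 0, 0, 0, 0, 0, 3, 0, 0, 0, 0, 0, 0, 0, 0, 0, 0, 0, 0, 0, 0, 0]'

```text
clock: 8.35
position: [0.6239, -0.0098, 0.1578]
ee_rot: [0.211, 2.436, -0.075]
force: [-0.5, -0.5, -1.1]
width: 0.153
gripper_force: 35.0
```

Request:
carry_out --increments '[0, 0, 1, 0, 0, 0, 0, 0, 1, 0, 0, 0, 0, 0, 0, 0, 0, 0]'

```text
clock: 8.72
position: [0.6243, -0.0102, 0.1598]
ee_rot: [0.212, 2.436, -0.075]
force: [1.0, -0.7, -1.7]
width: 0.15
gripper_force: 35.0
```

Request:
carry_out --increments '[0, 0, 1, 0, 0, 0, 0, 0, 1, 0, 0, 0, 0, 0, 0, 0, 0, 0]'

```text
clock: 9.1
position: [0.6243, -0.0102, 0.1619]
ee_rot: [0.211, 2.436, -0.075]
force: [0.0, 0.6, -2.0]
width: 0.151
gripper_force: 35.0
```

Request:
carry_out --increments '[0, 0, 1, 0, 0, 0, 0, 0, 1, 0, 0, 0, 0, 0, 0, 0, 0, 0]'

```text
clock: 9.48
position: [0.6243, -0.0102, 0.1639]
ee_rot: [0.212, 2.436, -0.075]
force: [-0.9, 0.5, -1.5]
width: 0.148
gripper_force: 35.0
```

Request:
carry_out --increments '[0, 0, 1, 0, 0, 0, 0, 0, 1, 0, 0, 0, 0, 0, 0, 0, 0, 0]'

```text
clock: 9.85
position: [0.6243, -0.0102, 0.1658]
ee_rot: [0.211, 2.436, -0.075]
force: [-0.2, 0.5, -1.0]
width: 0.151
gripper_force: 35.0
```

Request:
carry_out --increments '[0, 0, 1, 0, 0, 0, 0, 0, 0, 0, 0, 0]'

```text
clock: 10.1
position: [0.6243, -0.0101, 0.1668]
ee_rot: [0.211, 2.436, -0.075]
force: [-0.2, -0.8, -1.6]
width: 0.149
gripper_force: 35.0
```

Request:
carry_out --increments '[0, 0, 1, 0, 0, 0, 0, 0, 0, 0, 0, 0]'

```text
clock: 10.35
position: [0.6243, -0.0102, 0.1679]
ee_rot: [0.212, 2.436, -0.075]
force: [-0.1, -0.1, -0.9]
width: 0.149
gripper_force: 35.0
```

Request:
carry_out --increments '[0, 0, 1, 0, 0, 0, 0, 0, 0, 0, 0, 0]'

```text
clock: 10.6
position: [0.6243, -0.0102, 0.1688]
ee_rot: [0.211, 2.436, -0.075]
force: [0.0, -0.1, -0.5]
width: 0.148
gripper_force: 35.0
```

Request:
carry_out --increments '[0, 0, 1, 0, 0, 0, 0, 0, 0, 0, 0, 0]'

```text
clock: 10.85
position: [0.6241, -0.0102, 0.1695]
ee_rot: [0.211, 2.436, -0.076]
force: [2.5, -0.8, -4.9]
width: 0.147
gripper_force: 35.0
```

Request:
carry_out --increments '[0, 0, 1, 0, 0, 0, 0, 0, 0, 0, 0, 0]'

```text
clock: 11.1
position: [0.6237, -0.0101, 0.1699]
ee_rot: [0.211, 2.438, -0.076]
force: [5.4, -1.0, -11.5]
width: 0.15
gripper_force: 35.0
```

Request:
carry_out --increments '[0, 0, 1, 0, 0, 0, 0, 0, 0, 0, 0, 0]'

```text
clock: 11.35
position: [0.6236, -0.0102, 0.1707]
ee_rot: [0.211, 2.438, -0.076]
force: [8.4, -1.3, -13.1]
width: 0.154
gripper_force: 35.0
```

Request:
carry_out --increments '[0, 0, -3, 0, 0, 0, 0, 0, -3, 0, 0, 0, -15, 2.6, 0, 0, 0, 0, -15, 2.6, 0, 0, 0, 0, -15, 2.6, 0, 0, 0, 0, -15, 2.6, 0, 0, 0, 0, -14, 2.5, 0, 0, 0, 0, 0, 0, 12, 0, 0, 0, 0, 0, 12, 0, 0, 0, 0, 0, 12, 0, 0, 0, 0, 0, 12, 0, 0, 0, 0, 0, 0, 0, 0, 0, 0, 0, 0, 0, 0, 0]'

```text
clock: 12.98
position: [0.5498, 0.0031, 0.2134]
ee_rot: [0.211, 2.436, -0.075]
force: [0.0, -0.2, -1.6]
width: 0.148
gripper_force: 35.0
```

```bash
python3 - <<'E'
from rg import *
import cv2
t=vision.get_image("top")[:,:,::-1];i=vision.get_image("side")[:,:,::-1]
q=s['position']+.036*r.as_matrix()[:,2]
p=proj("side",q);f=proj("side",q-[0,0,.1]);print(p,f,"lip",proj("side",q+.035*x))
cv2.imwrite("pics/m1.png",cv2.resize(i[130:260,230:360],None,fx=4.5,fy=4.5,interpolation=cv2.INTER_CUBIC))
E
```

```text
12.975 [0.5498 0.0031 0.2134] rot err [-0.0014 -0.0001 -0.0015] F [ 0.0223 -0.1541 -1.6034] [-1.0698  0.0557  0.8333  2.4251  1.444   0.2268 -0.2175] 0.14816230094236735 34.99988257884979
ring in stand (mm) [-74.4795   0.4668 185.7778]
[291.3381 193.5193] [292.5267 222.5269] lip [279.3732 191.3874]
```

View pics/m1.png

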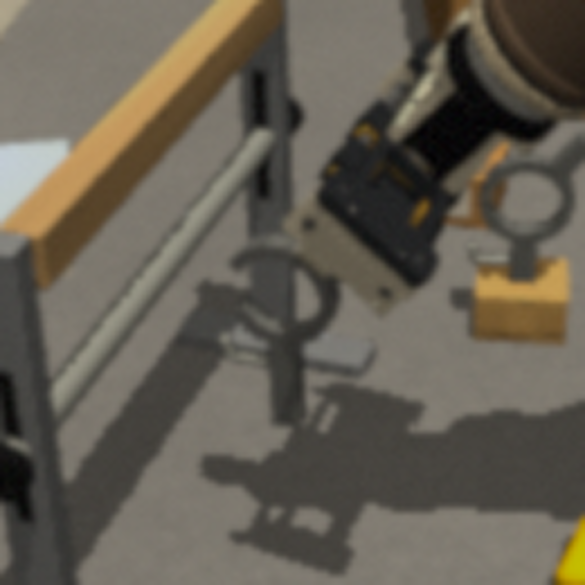

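Request:
carry_out --increments '[10, -1.75, 0, 0, 0, 0, 10, -1.75, 0, 0, 0, 0, 10, -1.75, 0, 0, 0, 0, 5, -0.9, 0, 0, 0, 0, 0, 0, 0, 0, 0, 0]'

```text
clock: 13.7
position: [0.5856, -0.0041, 0.2136]
ee_rot: [0.213, 2.436, -0.077]
force: [-0.7, 0.9, -2.2]
width: 0.153
gripper_force: 35.0
```

Request:
carry_out --increments '[2, -0.35, 0, 0, 0, 0, 2, -0.35, 0, 0, 0, 0, 0, 0, 0, 0, 0, 0]'

```text
clock: 14.08
position: [0.5893, -0.0041, 0.2138]
ee_rot: [0.211, 2.436, -0.075]
force: [-0.1, 0.1, -1.8]
width: 0.149
gripper_force: 35.0
```

Request:
carry_out --increments '[2, -0.35, 0, 0, 0, 0, 2, -0.35, 0, 0, 0, 0, 0, 0, 0, 0, 0, 0]'

```text
clock: 14.45
position: [0.5934, -0.0049, 0.2138]
ee_rot: [0.212, 2.436, -0.075]
force: [-0.6, 0.7, -0.5]
width: 0.152
gripper_force: 35.0
```

Request:
carry_out --increments '[2, -0.35, 0, 0, 0, 0, 2, -0.35, 0, 0, 0, 0, 0, 0, 0, 0, 0, 0]'

```text
clock: 14.82
position: [0.5974, -0.0056, 0.2138]
ee_rot: [0.212, 2.436, -0.075]
force: [0.3, -0.2, -1.7]
width: 0.15
gripper_force: 35.0
```

Request:
carry_out --increments '[2, -0.35, 0, 0, 0, 0, 2, -0.35, 0, 0, 0, 0, 0, 0, 0, 0, 0, 0]'

```text
clock: 15.2
position: [0.6015, -0.0063, 0.2138]
ee_rot: [0.212, 2.436, -0.075]
force: [0.6, -0.7, -0.2]
width: 0.154
gripper_force: 35.0
```

Request:
carry_out --increments '[2, -0.35, 0, 0, 0, 0, 2, -0.35, 0, 0, 0, 0, 0, 0, 0, 0, 0, 0]'

```text
clock: 15.58
position: [0.6054, -0.0071, 0.2137]
ee_rot: [0.212, 2.436, -0.076]
force: [-1.1, 0.5, -1.6]
width: 0.152
gripper_force: 35.0
```

Request:
carry_out --increments '[2, -0.35, 0, 0, 0, 0, 2, -0.35, 0, 0, 0, 0, 0, 0, 0, 0, 0, 0]'

```text
clock: 15.95
position: [0.6094, -0.0077, 0.2138]
ee_rot: [0.212, 2.436, -0.076]
force: [0.4, -1.2, -1.7]
width: 0.148
gripper_force: 35.0
```

Request:
carry_out --increments '[2, -0.35, 0, 0, 0, 0, 2, -0.35, 0, 0, 0, 0, 0, 0, 0, 0, 0, 0]'

```text
clock: 16.32
position: [0.6134, -0.0084, 0.2138]
ee_rot: [0.212, 2.436, -0.075]
force: [0.7, 0.2, -2.0]
width: 0.149
gripper_force: 35.0
```

Request:
carry_out --increments '[2, -0.35, 0, 0, 0, 0, 2, -0.35, 0, 0, 0, 0, 0, 0, 0, 0, 0, 0]'

```text
clock: 16.7
position: [0.6174, -0.0091, 0.2138]
ee_rot: [0.212, 2.436, -0.075]
force: [0.8, 0.3, -1.9]
width: 0.15
gripper_force: 35.0
```

Request:
carry_out --increments '[3.5, -0.6, 0, 0, 0, 0, 3.4, -0.6, 0, 0, 0, 0, 0, 0, 0, 0, 0, 0]'

```text
clock: 17.08
position: [0.6245, -0.0104, 0.2138]
ee_rot: [0.212, 2.436, -0.075]
force: [0.1, 0.3, -1.8]
width: 0.15
gripper_force: 35.0
```

Request:
carry_out --increments '[0, 0, -3, 0, 0, 0, 0, 0, -3, 0, 0, 0, 0, 0, -3, 0, 0, 0, 0, 0, 0, 0, 0, 0]'

```text
clock: 17.58
position: [0.624, -0.0103, 0.2045]
ee_rot: [0.211, 2.436, -0.076]
force: [-0.7, 0.7, -1.2]
width: 0.148
gripper_force: 35.0
```

Request:
carry_out --increments '[0, 0, -2, 0, 0, 0, 0, 0, -2, 0, 0, 0, 0, 0, 0, 0, 0, 0]'

```text
clock: 17.95
position: [0.6241, -0.0102, 0.2007]
ee_rot: [0.211, 2.436, -0.075]
force: [-0.1, -0.2, -1.3]
width: 0.149
gripper_force: 35.0
```

Request:
carry_out --increments '[0, 0, -1, 0, 0, 0, 0, 0, 0, 0, 0, 0]'

```text
clock: 18.2
position: [0.6241, -0.0102, 0.1997]
ee_rot: [0.211, 2.436, -0.075]
force: [-0.8, -0.5, -1.0]
width: 0.149
gripper_force: 35.0
```

Request:
carry_out --increments '[0, 0, -1, 0, 0, 0, 0, 0, 0, 0, 0, 0]'

```text
clock: 18.45
position: [0.6243, -0.0102, 0.199]
ee_rot: [0.211, 2.435, -0.075]
force: [-1.9, 0.9, 2.1]
width: 0.15
gripper_force: 35.0
```

Request:
carry_out --increments '[0, 0, 0, 0, 0, 0, 0, 0, 0, 0, 0, 0, 0, 0, 0, 0, 0, 0, 0, 0, 0, 0, 0, 0, 0, 0, 0, 0, 0, 0, 0, 0, 0, 0, 0, 0, 0, 0, 0, 0, 0, 0, 0, 0, 0, 0, 0, 0]' --grip 0.3

```text
clock: 19.45
position: [0.6241, -0.0102, 0.1988]
ee_rot: [0.211, 2.436, -0.075]
force: [0.4, -0.1, -0.1]
width: 0.699
gripper_force: 0.0
```

Request:
carry_out --increments '[-4, 0.7, 4.8, 0, 0, 0, -8, 1.4, 9.5, 0, 0, 0, -8, 1.4, 9.5, 0, 0, 0, -8, 1.4, 9.5, 0, 0, 0, -8, 1.4, 9.5, 0, 0, 0, -8, 1.4, 9.5, 0, 0, 0, -8, 1.4, 9.5, 0, 0, 0, -12, 2, 5, 0, 0, 0, -12, 2, 5, 0, 0, 0, -12, 2, 5, 0, 0, 0, 0, 0, 0, 0, 0, 0, 0, 0, 0, 0, 0, 0]'

```text
clock: 20.95
position: [0.5363, 0.005, 0.2756]
ee_rot: [0.211, 2.436, -0.075]
force: [0.9, 0.1, -0.3]
width: 0.7
gripper_force: 0.0
```

```bash
python3 - <<'E'
from rg import *
import cv2
for k in range(2):
    i=vision.get_image("side")[:,:,::-1]
    # hanger: dark grey pixels near predicted ring location
    q=o+[0,0,.171]; 
    pr=[proj("side",q),proj("side",q-[0,0,.1]),proj("side",q-.034*x+[0,0,.041])]
    g=i.max(2);c=pr[0].astype(int);W=g[c[1]-25:c[1]+45,c[0]-25:c[0]+35]
    m=(W<85).astype(np.uint8);n,l,st,ce=cv2.connectedComponentsWithStats(m)
    print(np.array(pr),[(st[j]+[c[0]-25,c[1]-25,0,0,0]).tolist() for j in range(1,n) if st[j][4]>30])
for row in m[::2]: print(''.join('#' if v else '.' for v in row))
E
```

```text
20.95 [0.5363 0.005  0.2756] rot err [-0.0014  0.0004 -0.0012] F [ 0.8791  0.1225 -0.2584] [-0.6951 -0.0894  0.3494  2.3319  0.9599  0.43    0.262 ] 0.6999606971359233 0.0
ring in stand (mm) [-88.1296   0.0621 248.0758]
[[266.5675 193.3804]
 [268.9912 221.6764]
 [277.0524 182.8707]] [[241, 168, 60, 70, 1313], [293, 219, 8, 11, 46], [288, 229, 13, 9, 32]]
[[266.5675 193.3804]
 [268.9912 221.6764]
 [277.0524 182.8707]] [[241, 168, 60, 70, 1317], [293, 219, 8, 9, 42], [288, 229, 13, 9, 32]]
............................................##########......
...........................................###########......
............................................##########......
............................................##########......
......#.....................................##########......
............................................##########......
....#..............................##.......##########......
......................##..........#####.....##########......
#.................#######.......########....##########......
#...............#############.########.......#########....
[... 827 characters left out ...]
###..........................
....................#############...........................
......#...........##############............................
#................###############.........................###
####............###############........................#####
##............##############........................########
##..........##############.............................###.#
##.........###############..................................
##........#######################.........................##
##......#########################........................###
##.....########################.....................#...####
###...##############...######....................##....##...
```

Request:
carry_out --increments '[0, 0, 0, 0, 0, 0, 0, 0, 0, 0, 0, 0, 0, 0, 0, 0, 0, 0, 0, 0, 0, 0, 0, 0, 0, 0, 0, 0, 0, 0, 0, 0, 0, 0, 0, 0, 0, 0, 0, 0, 0, 0, 0, 0, 0, 0, 0, 0, 0, 0, 0, 0, 0, 0, 0, 0, 0, 0, 0, 0, 0, 0, 0, 0, 0, 0, 0, 0, 0, 0, 0, 0, 0, 0, 0, 0, 0, 0, 0, 0, 0, 0, 0, 0, 0, 0, 0, 0, 0, 0, 0, 0, 0, 0, 0, 0]'

```text
clock: 23.05
position: [0.5361, 0.0049, 0.2756]
ee_rot: [0.211, 2.436, -0.075]
force: [0.1, -0.8, 0.1]
width: 0.702
gripper_force: 0.0
```

```bash
python3 - <<'E'
from h import *
import cv2
from cell import arm
ims=[vision.get_image("side")[165:240,240:285].astype(float) for _ in range(8)]
print([round(np.abs(cv2.blur(a-ims[0],(3,3))).max(),1) for a in ims])
g=ims[0].max(2)<85
for row in g[::3]: print(''.join('#' if v else '.' for v in row))
print(arm.sign_off())
E
```

```text
[np.float64(0.0), np.float64(1.6), np.float64(1.8), np.float64(1.4), np.float64(1.6), np.float64(1.4), np.float64(1.9), np.float64(2.0)]
.............................................
.............................................
...........................................##
.............................................
.......#.....................................
.....#..............................##.......
....................######........#######....
.#...............#############.########......
.................#..........##########.......
.................................######......
..................................###########
......................##..........###########
....................########..###############
.......................#################.....
...............###......#####################
........................##############.......
#......................#############.........
#....................#############...........
#..................##############............
###.#............###############.............
###...........##############.................
###.........##############...................
###.......#########################..........
###.....########################.............
####################.........#...............
the job is handed in; nothing more can be done
None
```

The C-ring hanger is clipped on the rail, felt at about 187 mm. It was hanging still, tail down, with its tab towards the robot and the gripper well clear when I handed the job in at about 23 s; no verdict came back.

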